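# Pop a spice tin out of the dispenser and trap it

### The arm

A 6-joint arm with a two-finger parallel gripper is mounted at the origin on the work surface. World frame = base frame: x ahead of the robot, y to its left, z up, the work surface at z = 0. Lengths are in m, angles in degrees, forces in N, time in s.
With the tool pointing down it reaches from about 0.4 to 0.825 m from the base axis. Payload 7 kg.
Tool frame: the origin (TCP) lies on the centre line of the jaws, within the pads' length; the fingertips stand 11 mm ahead of it and the grasp point (between the pads) lies 8 mm behind it; z points along the fingers, y is the direction in which the jaws open and shut (so a half turn about z gives the same grasp; the last joint's range is limited). The gripper opens to 88 mm and grips with 3 to 60 N. Pads are 19 mm wide; open, the fingers measure 130 mm over their backs; the gripper's body (78 mm by 193 mm) begins 47 mm behind the grasp point.
Start: joints at [-47.55, 20.546, 0.682, 0, -70.136, -16.507], TCP at [0.295, -0.607, 0.238] pointing down, gripper open.
Joint ranges: [-176.03, 176.03], [-82.01, 121.73], [-58.28, 71.71], [-173.87, 95.51], [-174.79, -0.11], [-173.66, 173.66]. Speed limits (degrees/s): [136.94, 136.94, 172.46, 180, 180, 180].

### API

Orientations are given as [roll, pitch, yaw] about the fixed x, y, z axes, in that order (R = Rz(yaw) Ry(pitch) Rx(roll)).
In Python, from plant import ctrl, cams, order gives the robot as it stands.
- The arm moves only by the tool jog_arm, never from a script. Its argument "motion" is a list of rows, each an object with "offset": the shift along the tool's x, y, z in mm, a list of three; "roll": the turn about the tool's z in rad; "hand": the finger opening in mm, from 0 to 87.6. A call has 1 to 20 rows; each row is the pose to reach, as a shift and turn from the pose commanded when the call began, along the tool's axes at that moment; what a row does not reach only later rows make up. A row lasts 1/12 s, in which the tool goes at most 41.7 mm and 7.16 degrees, less where a joint would pass 70% of its speed; a pose out of reach is approached as far as the arm can. A call with a gripper value outside its range is refused whole. The fingers move at their own pace and stop on an object; the grip force is fixed at half the most. Time passes only in rows, so rows that repeat a pose let the fingers close. It gives the time, the measured TCP pose, the force and the opening at its end, in the units of the state.
- ctrl.get_obs(): the state, without advancing time (a new reading comes with each control period).
- cams.snapshot(name): name is "scene" or "top" or "wrist"; returns a dict with "img" (480x640x3 uint8, red, green, blue), "K" (3x3 intrinsics, pixels), "cam_to_world" (4x4, takes a point from camera to world coordinates); the wrist camera has in their place "T_tool_cam" (4x4, takes a point from camera to tool coordinates, whose origin is the TCP and whose axes are the flange's). Camera axes: x right, y down, z forward; pixel columns grow to the right and rows downward; lengths in m; the calibration is good to about 2 mm. A picture is of the moment at which its call begins: read the wrist's pose just before it. There is no depth.
- order.close_job(): hands the job in, once; it reports no verdict.
The state is a dict: "clock": time; "joint_pos": joint angles; "qvel": joint speeds; "tau": joint torques, N m; "tool_pos": TCP position; "orientation": TCP orientation; "force": force on the tool from outside, world axes, zero at the start; "moment": the same for the moment, N m; "opening": finger opening in m.
Only numpy, scipy, OpenCV 4.12 (cv2) and the standard library are available. Lean on these libraries where they do the work, as an engineer would, in place of code of your own. Each camera call takes 0.05 s, during which the arm holds its last target. There are 200 camera calls.

### The job

Press the flat spring key beside the chute of the spice-tin dispenser well down with one fingertip, so that the little tin pops out of its bay, and have the other finger standing in the chute beside the key to stop the tin before it slides away. Finish while holding: the key still pressed down and the tin standing in the chute, at rest against the finger. Let the key send the tin out, never lift the tin, and leave the jars, bowl and grater alone.

Things in the scene. Friction and masses are not known exactly. Their poses are not given: they have to be found in the camera images.
- dispenser: Steel chute on a grey plastic foot, fixed on the oak beam (beam top at z = 0.06). Origin on the beam top, under the middle of the chute, level with the key. z up; the straight chute runs along y, falling towards -y. 48 mm wide inside, side walls 3 mm thick and 14 mm high. Its slick floor falls 18 degrees from the bay to an open lip at y = -70 mm, 12 mm above the beam.
- ejector (a joint): Travel of the spring key, m: 0 up, 0.014 fully down; springs up when let go. About 1.5 N starts it, 6 N holds it fully down. As it goes down a kicker pushes the tin 2.2 times as far along the dispenser's -y; after about 5 mm the tin tips over the brink and slides down the slope by itself within about half a second. Held down counts from 0.008.
- key_top (a point): Middle of the top of the key, a flat aluminium pad 38 mm (along the dispenser's x) by 30 mm (along y), 7 mm thick, beside the chute at x = +50 mm, y = 0 in the dispenser's frame. 59 mm above the beam when up, 45 mm fully down: 24 and 10 mm above the chute floor beside it. Moves with the key. Its housing below (46 x 44 mm) is 36 mm high.
- runway (a point): Point on the chute floor, mid-width, beside the key: x = 0, y = 0 in the dispenser's frame, 35 mm above the beam. Here the other finger should stand, its tip a little above the floor, while the first is on the key 50 mm away along the dispenser's x. A tin that slides past here is lost.
- bay (a point): Middle of the level floor of the bay at the chute's upper end, y = +104 mm in the dispenser's frame, 66 mm above the beam. The tin starts standing here, a kicker plate 1 mm behind it. The brink where the slope starts is at y = +94 mm. The bay's side walls stand 16 mm above its floor, its end wall (y = +145 to +150 mm) 34 mm.
- tin: Loose upright round tin, 40 mm across and 40 mm tall, about 80 g, steel with a 10 mm bamboo lid on top. Origin at the centre of its underside, z up its axis. It starts standing in the bay.
- caddy: Bystander: fixed open rattan-look plastic caddy, 170 x 100 mm, 70 mm high, origin at the centre of its underside, two jars in it.
- jar_a: Bystander: loose glass jar with bamboo lid in the caddy, 62 mm across, 101 mm tall, origin at the centre of its underside.
- jar_b: Bystander: the second jar, same as jar_a.
- bowl: Bystander: loose grey concrete pestle bowl, 120 mm across, 65 mm high, on the beam, origin at the centre of its underside.
- grater: Bystander: loose steel cinnamon grater with a wooden handle, 220 mm long, 30 mm wide, 22 mm high, lying along its y across the beam below the chute's lip; origin near its middle, on its underside.

How it is judged:
By the outcome, as a careful person would: the job done as asked, in the order asked, and still so for the second after the job is handed in, while the arm keeps its last pose, push and grip.
It also fails if it takes over 32 s, if anything falls off the work surface, if the arm or the gripper's body presses on something with over 40 N, if the wrist force passes 120 N, or if a joint passes its speed limit or range.

## Working session

There is one attempt and no reset: what is moved stays moved. The work goes in short steps, Python scripts to look and compute and a tool call to move; the robot and the scene stay as the last step left them, time stands still between calls to the robot, and variables do not carry over. Pictures are saved under pics/ and viewed, about 8 in all and at most 12, crops included, and the job is handed in when it is done.

Besides the shell and the picture viewer there is one more tool, called after "Request:" in YAML: its name, and indented under it one key for each argument. jog_arm: Moves the arm, as the interface text tells. Its arguments: {"type":"object","properties":{"motion":{"type":"array"}},"required":["motion"]}

```bash
mkdir -p pics; ls; python3 - <<'E'
from plant import ctrl,cams
import cv2,numpy as np
o=ctrl.get_obs();print(o)
for n in("scene","top"):
    s=cams.snapshot(n);cv2.imwrite(f"pics/{n}0.png",s["img"][:,:,::-1]);np.savez(f"pics/{n}0.npz",**s);print(n,s["K"].round(1).tolist(),s["cam_to_world"].round(4).tolist())
E
```

```text
pics
{'clock': 0.0, 'joint_pos': array([-4.75499205e+01,  2.05907492e+01,  6.34430554e-01, -1.92863035e-02,
       -7.01353294e+01, -1.65071129e+01]), 'qvel': array([ 0.0506878 , -0.04472732,  0.05458824, -0.02661828, -0.02077374,
       -0.04125697]), 'tau': array([-1.56618033e-03, -5.82715523e+01,  2.93035895e+01,  6.99687347e+00,
        6.42518105e-03, -1.58084058e-04]), 'tool_pos': array([ 0.29507205, -0.60657648,  0.23663802]), 'orientation': array([ 1.79906977e+02, -8.65958489e-03, -1.54063594e+02]), 'force': array([ 0.77984466, -0.63248194,  0.74625232]), 'moment': array([ 0.01561206, -0.02158066,  0.00723251]), 'opening': 0.08781359141285681}
scene [[511.4, 0.0, 324.7], [0.0, 511.4, 242.2], [0.0, 0.0, 1.0]] [[0.164, 0.5987, -0.784, 1.4795], [0.9864, -0.106, 0.1254, -0.1414], [-0.008, -0.7939, -0.608, 0.8317], [0.0, 0.0, 0.0, 1.0]]
top [[507.7, 0.0, 315.4], [0.0, 507.7, 238.4], [0.0, 0.0, 1.0]] [[0.0233, -0.9933, 0.1134, 0.3826], [-0.9997, -0.0229, 0.0041, -0.0111], [-0.0015, -0.1134, -0.9935, 1.5068], [0.0, 0.0, 0.0, 1.0]]
```

View pics/scene0.png

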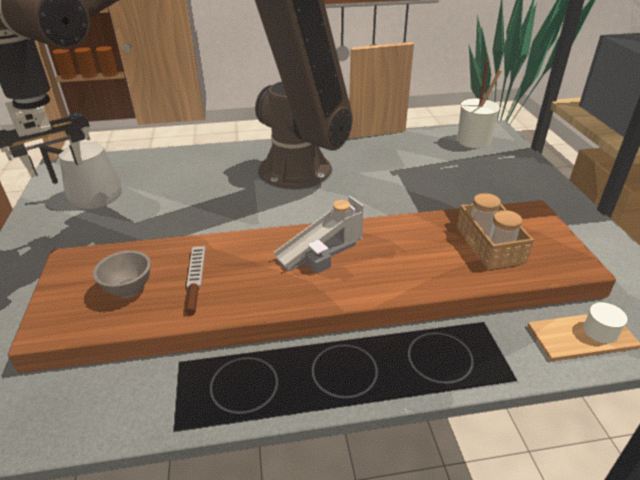

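View pics/top0.png

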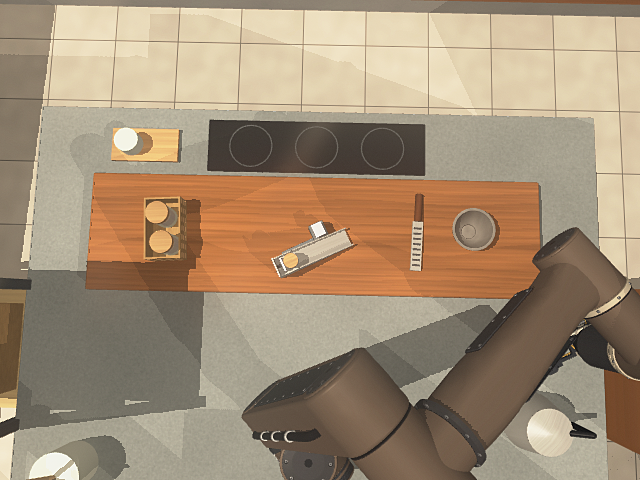

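The key is at scene (318,246) and top (319,230), the tin lid at top (291,261), and the lip near top (352,238). I'll enlarge these and measure them.

```bash
cat > h.py <<'E'
import numpy as np
def ray(s,uv,z):
    K,T=s["K"],s["cam_to_world"];d=T[:3,:3]@np.linalg.solve(K,[uv[0],uv[1],1.]);return T[:3,3]+d*(z-T[2,3])/d[2]
def tri(a,ua,b,ub):
    A=np.zeros((3,3));y=np.zeros(3)
    for s,u in((a,ua),(b,ub)):
        d=s["cam_to_world"][:3,:3]@np.linalg.solve(s["K"],[u[0],u[1],1.]);d/=np.linalg.norm(d);P=np.eye(3)-np.outer(d,d);A+=P;y+=P@s["cam_to_world"][:3,3]
    return np.linalg.solve(A,y)
E
python3 - <<'E'
import cv2,numpy as np
from h import *
S={n:dict(np.load(f"pics/{n}0.npz")) for n in("scene","top")}
box={"scene":(270,190,370,280),"top":(265,210,365,285)}
c=[]
for n,(a,b,e,f) in box.items():
    im=S[n]["img"][b:f,a:e];hsv=cv2.cvtColor(im,cv2.COLOR_RGB2HSV)
    c.append(cv2.resize(im[:,:,::-1],None,fx=4,fy=4,interpolation=cv2.INTER_CUBIC)[:300])
    g=im.min(2);
    for th in(190,210,225):
        N,L,st,ce=cv2.connectedComponentsWithStats((g>th).astype(np.uint8))
        print(n,th,[(st[i,4],(ce[i]+[a,b]).round(1).tolist()) for i in range(1,N) if st[i,4]>15])
cv2.imwrite("pics/c0.png",np.hstack(c))
E
```

```text
scene 190 [(np.int32(141), [317.3, 245.6])]
scene 210 [(np.int32(120), [317.5, 245.8])]
scene 225 [(np.int32(102), [317.5, 245.7])]
top 190 [(np.int32(139), [317.9, 229.0]), (np.int32(30), [282.2, 263.4]), (np.int32(26), [275.5, 267.0]), (np.int32(16), [291.8, 270.0])]
top 210 [(np.int32(137), [317.9, 229.0]), (np.int32(17), [274.1, 263.9]), (np.int32(24), [282.2, 264.0])]
top 225 [(np.int32(136), [317.9, 229.0]), (np.int32(24), [282.2, 264.0])]
```

View pics/c0.png

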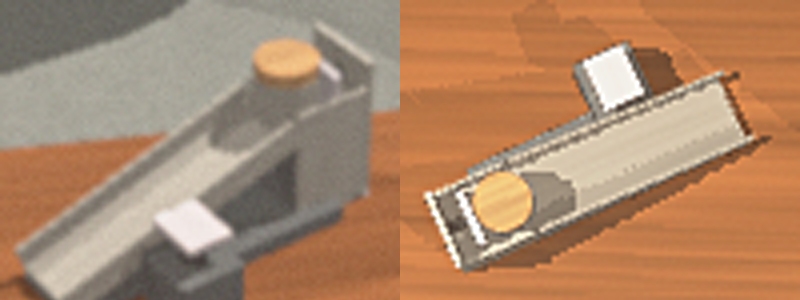

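The crop shows the key pad at top (318,229.2) and scene (317.5,245.7). The lid is at top (290.5,260.7) and scene (342,204.5). The chute axis runs from top left (bay) to right (lip).

```bash
python3 - <<'E'
from h import *
S={n:dict(np.load(f"pics/{n}0.npz")) for n in("scene","top")}
t,s=S["top"],S["scene"]
kt=ray(t,(318,229.2),.119);lt=ray(t,(290.5,260.7),.166);ks=ray(s,(317.5,245.7),.119);ls=ray(s,(342,204.3),.166)
print(kt,ks,lt,ls,tri(t,(318,229.2),s,(317.5,245.7)),tri(t,(290.5,260.7),s,(342,204.3)))
# lip corners wall tops z=.06+.012+.014; end wall z=.06+.066+.034
f=lambda x,y:(x-400)/4+265
P=lambda x,y,z:ray(t,((x-400)/4+265-.4,y/4+210-.4),z)
a,b=P(738,75,.086),P(768,138,.086);c,d=P(427,195,.16),P(462,268,.16)
print(a,b,np.linalg.norm((a-b)[:2]),c,d,np.linalg.norm((c-d)[:2]))
v=(c+d-a-b)[:2]/2;print("len(220)",np.linalg.norm(v),"yaw from walls",np.degrees(np.arctan2(-v[0],v[1])))
for k,l in((kt,lt),(ks,ls)):
    w=(l-k)[:2];print("dist(115.4)",np.linalg.norm(w),"yaw",np.degrees(np.arctan2(w[1],w[0])-np.arctan2(104,-50)))
E
```

```text
[ 0.56669551 -0.01188868  0.119     ] [ 0.570344   -0.01249782  0.119     ] [0.47476882 0.05895222 0.166     ] [0.48231818 0.06067746 0.166     ] [ 0.56703177 -0.01195862  0.11639751] [0.47532049 0.06062338 0.16139049]
[ 0.57551672 -0.09961965  0.086     ] [ 0.53131625 -0.12141129  0.086     ] 0.049280389404567755 [0.48025685 0.11034631 0.16      ] [0.43240148 0.0855805  0.16      ] 0.05388396749692495
len(220) 0.22997692609694398 yaw from walls 24.97110391391245
dist(115.4) 0.11605580558421992 yaw 26.704480856160817
dist(115.4) 0.11446906853687275 yaw 24.586658816114085
```

Both views agree: yaw is about 25.5°, the key is near (0.568,-0.012), and the distances fit the given sizes. I'll hover above the point midway between the key and the runway, with the tool's y axis along the dispenser's x.

Request:
jog_arm:
  motion:
    - {"offset": [-30,26,0],"roll": -0.1,"hand": 32}
    - {"offset": [-60,52,0],"roll": -0.2,"hand": 32}
    - {"offset": [-90,78,0],"roll": -0.3,"hand": 32}
    - {"offset": [-120,104,0],"roll": -0.4,"hand": 32}
    - {"offset": [-150,130,0],"roll": -0.5,"hand": 32}
    - {"offset": [-180,156,0],"roll": -0.6,"hand": 32}
    - {"offset": [-210,182,0],"roll": -0.7,"hand": 32}
    - {"offset": [-240,208,0],"roll": -0.8,"hand": 32}
    - {"offset": [-270,234,0],"roll": -0.9,"hand": 32}
    - {"offset": [-300,260,0],"roll": -1.0,"hand": 32}
    - {"offset": [-330,286,0],"roll": -1.1,"hand": 32}
    - {"offset": [-360,312,0],"roll": -1.2,"hand": 32}
    - {"offset": [-390,338,0],"roll": -1.3,"hand": 32}
    - {"offset": [-420,364,0],"roll": -1.4,"hand": 32}
    - {"offset": [-445,386,0],"roll": -1.5,"hand": 32}
    - {"offset": [-465,403,0],"roll": -1.564,"hand": 32}
    - {"offset": [-476,412,0],"roll": -1.564,"hand": 32}
    - {"offset": [-480,416,0],"roll": -1.564,"hand": 32}
    - {"offset": [-480,416,0],"roll": -1.564,"hand": 32}
    - {"offset": [-480,416,0],"roll": -1.564,"hand": 32}

```text
clock: 1.77
tool_pos: [0.5444, -0.0234, 0.2373]
orientation: [180.0, 0.0, -64.5]
force: [-0.0, -1.0, -0.0]
opening: 0.0317
```

```bash
python3 - <<'E'
from plant import ctrl,cams
import cv2,numpy as np
o=ctrl.get_obs();print(o["tool_pos"],o["orientation"],o["force"],o["opening"],o["joint_pos"])
s=cams.snapshot("wrist");cv2.imwrite("pics/w1.png",s["img"][:,:,::-1]);np.savez("pics/w1.npz",**s,p=o["tool_pos"],r=o["orientation"]);print(s["K"],s["T_tool_cam"].round(4))
E
```

```text
[ 0.54443145 -0.02342558  0.23727328] [ 1.79950802e+02  8.01114990e-03 -6.45096166e+01] [-0.03391638 -0.99185026 -0.01648683] 0.031712939204442334 [ 1.81427922e+01  8.35153030e+00 -1.58024599e+01 -1.81147633e-03
 -6.58958283e+01  7.34833515e+00]
[[343.8178743    0.         316.71683915]
 [  0.         343.8178743  240.4918516 ]
 [  0.           0.           1.        ]] [[-1.000e-03 -9.633e-01 -2.683e-01  7.220e-02]
 [ 1.000e+00 -1.000e-03 -2.000e-04  3.000e-04]
 [-1.000e-04 -2.683e-01  9.633e-01 -1.461e-01]
 [ 0.000e+00  0.000e+00  0.000e+00  1.000e+00]]
```

View pics/w1.png

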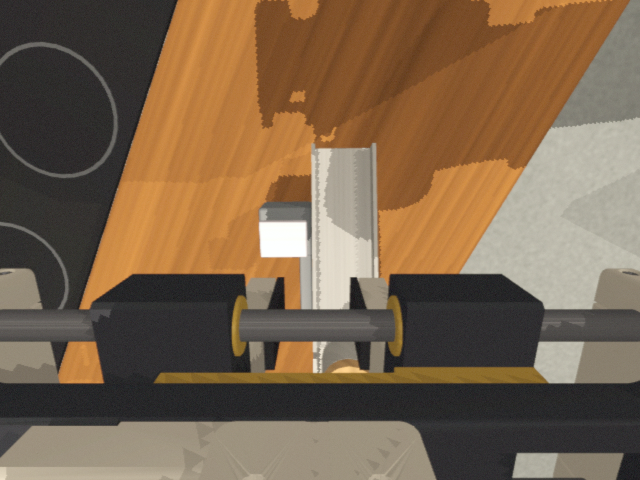

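The chute runs straight up the image, so the yaw is right. The key pad is at about (284,239), the lip corners are at (312,145) and (376,145), and the fingertips are at about columns 246–285 and 351–388.

```bash
python3 - <<'E'
from h import *
from scipy.spatial.transform import Rotation as Ro
import cv2
w=np.load("pics/w1.npz");T=np.eye(4);T[:3,:3]=Ro.from_euler("xyz",w["r"],degrees=True).as_matrix();T[:3,3]=w["p"]
s=dict(K=w["K"],cam_to_world=T@w["T_tool_cam"])
g=w["img"].min(2).copy();g[:, :250]=0;g[:,310:]=0;g[:200]=0;g[265:]=0
m=(g>225);v,u=np.nonzero(m);c=((u.min()+u.max())/2,(v.min()+v.max())/2);print("keypx",c,u.min(),u.max(),v.min(),v.max())
def P(uv,z):
    p=ray(s,uv,z);return p,(T[:3,:3].T@(p-T[:3,3])*1e3).round(1)
for nm,uv,z in(("key",c,.119),("k1",(u.min(),v.min()),.119),("k2",(u.max(),v.max()),.119),("lipL",(312,145),.086),("lipR",(376,145),.086)):print(nm,*P(uv,z))
# finger tip columns at tip plane
for uv in((246,278),(285,278),(351,278),(388,278)):print("finger",P(uv,w["p"][2]-.011)[1])
E
```

```text
keypx (np.float64(282.5), np.float64(239.5)) 260 305 223 256
key [ 0.56849472 -0.01136423  0.119     ] [ -0.5 -27.  118.3]
k1 [ 0.58994199 -0.01608124  0.119     ] [ 13.  -44.3 118.2]
k2 [ 0.54646394 -0.00651888  0.119     ] [-14.4  -9.2 118.3]
lipL [ 0.57854815 -0.08695223  0.086     ] [ 72.   -3.6 151.3]
lipR [ 0.53038058 -0.10985938  0.086     ] [ 72.   49.8 151.3]
finger [  9.5 -34.3  11. ]
finger [  9.5 -15.2  11. ]
finger [ 9.4 17.  11. ]
finger [ 9.4 35.1 11. ]
```

The new measurement agrees to within 1 mm of the key-to-runway spacing. I'll shift y by -2 mm and descend to just above the key.

Request:
jog_arm:
  motion:
    - {"offset": [0,-2,15],"roll": 0,"hand": 32}
    - {"offset": [0,-2,35],"roll": 0,"hand": 32}
    - {"offset": [0,-2,55],"roll": 0,"hand": 32}
    - {"offset": [0,-2,75],"roll": 0,"hand": 32}
    - {"offset": [0,-2,90],"roll": 0,"hand": 32}
    - {"offset": [0,-2,98],"roll": 0,"hand": 32}
    - {"offset": [0,-2,100],"roll": 0,"hand": 32}
    - {"offset": [0,-2,100],"roll": 0,"hand": 32}
    - {"offset": [0,-2,100],"roll": 0,"hand": 32}

```text
clock: 2.57
tool_pos: [0.5472, -0.0224, 0.1385]
orientation: [-179.9, -0.0, -64.5]
force: [-0.6, -0.5, 0.3]
opening: 0.0322
```

```bash
python3 - <<'E'
from plant import ctrl,cams
import cv2,numpy as np
o=ctrl.get_obs();print(o["clock"],o["tool_pos"],o["force"],o["opening"])
a=cams.snapshot("wrist")["img"][160:480,140:500];b=cams.snapshot("scene")["img"][180:290,260:380]
cv2.imwrite("pics/w2.png",np.hstack([a,cv2.resize(b,(349,320))])[:,:,::-1])
E
```

```text
2.5667 [ 0.54724018 -0.02240855  0.13851986] [-0.5736159  -0.49338194  0.30174448] 0.03218906432843792
```

View pics/w2.png

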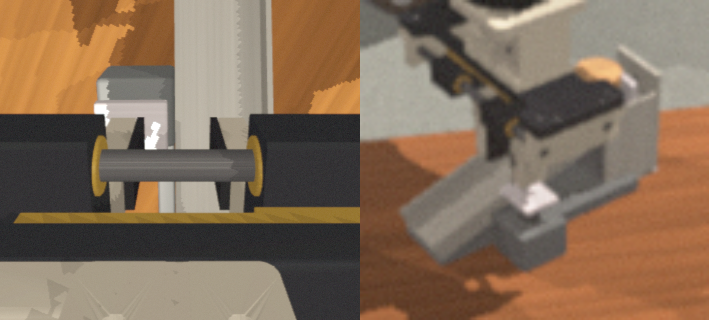

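One fingertip is over the key pad and the other is between the chute walls. The tips are about 8.5 mm above the key and the tin is still in the bay. Pressing now, 21 mm.

Request:
jog_arm:
  motion:
    - {"offset": [0,0,4],"roll": 0,"hand": 32}
    - {"offset": [0,0,8],"roll": 0,"hand": 32}
    - {"offset": [0,0,11],"roll": 0,"hand": 32}
    - {"offset": [0,0,14],"roll": 0,"hand": 32}
    - {"offset": [0,0,17],"roll": 0,"hand": 32}
    - {"offset": [0,0,20],"roll": 0,"hand": 32}
    - {"offset": [0,0,21],"roll": 0,"hand": 32}
    - {"offset": [0,0,21],"roll": 0,"hand": 32}
    - {"offset": [0,0,21],"roll": 0,"hand": 32}
    - {"offset": [0,0,21],"roll": 0,"hand": 32}
    - {"offset": [0,0,21],"roll": 0,"hand": 32}
    - {"offset": [0,0,21],"roll": 0,"hand": 32}
    - {"offset": [0,0,21],"roll": 0,"hand": 32}
    - {"offset": [0,0,21],"roll": 0,"hand": 32}
    - {"offset": [0,0,21],"roll": 0,"hand": 32}
    - {"offset": [0,0,21],"roll": 0,"hand": 32}
    - {"offset": [0,0,21],"roll": 0,"hand": 32}
    - {"offset": [0,0,21],"roll": 0,"hand": 32}

```text
clock: 4.17
tool_pos: [0.5472, -0.0219, 0.1169]
orientation: [-179.9, -0.0, -64.4]
force: [0.4, 0.8, 5.2]
opening: 0.0321
```

```bash
python3 - <<'E'
from plant import ctrl,cams
import cv2,numpy as np
o=ctrl.get_obs();print(o["clock"],o["tool_pos"],o["force"],o["opening"])
a=cams.snapshot("wrist")["img"][160:480,140:500];b=cams.snapshot("scene")["img"][180:290,260:380];t=cams.snapshot("top")["img"][200:300,250:430]
cv2.imwrite("pics/w3.png",np.vstack([np.hstack([a,cv2.resize(b,(349,320))]),cv2.resize(t,(709,280))[:, :]])[:,:,::-1])
E
```

```text
4.1667 [ 0.54716312 -0.02189639  0.11687011] [0.36676364 0.84500715 5.22659985] 0.03205385042459029
```

View pics/w3.png

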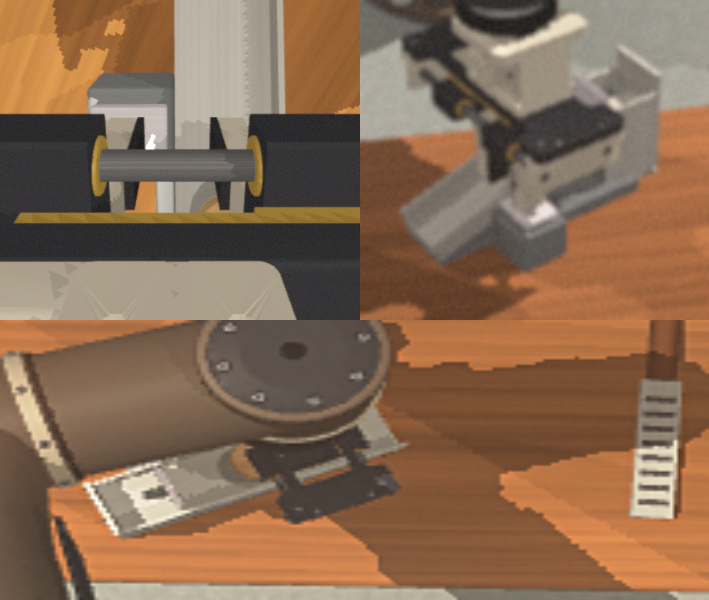

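The tin has left the bay. Its tan lid shows just uphill of the chute finger (top crop about (238,462), wrist crop about (205,195)). The key is about 13 mm down at 5.2 N. I'll hold and check that the tin is at rest and where it stands.

Request:
jog_arm:
  motion:
    - {"offset": [0,0,0],"roll": 0,"hand": 32}
    - {"offset": [0,0,0],"roll": 0,"hand": 32}
    - {"offset": [0,0,0],"roll": 0,"hand": 32}
    - {"offset": [0,0,0],"roll": 0,"hand": 32}
    - {"offset": [0,0,0],"roll": 0,"hand": 32}
    - {"offset": [0,0,0],"roll": 0,"hand": 32}
    - {"offset": [0,0,0],"roll": 0,"hand": 32}
    - {"offset": [0,0,0],"roll": 0,"hand": 32}

```text
clock: 4.98
tool_pos: [0.5472, -0.0219, 0.1169]
orientation: [-179.9, -0.0, -64.4]
force: [0.4, 1.8, 5.6]
opening: 0.0318
```

```bash
python3 - <<'E'
from plant import ctrl,cams
import cv2,numpy as np
from h import *
o=ctrl.get_obs();print(o["clock"],o["tool_pos"],o["force"])
t=cams.snapshot("top");w=cams.snapshot("wrist")["img"];old=cv2.imread("pics/w3.png")[:,:,::-1]
d=np.abs(w[160:480,140:500].astype(int)-old[:320,:360]).max(2);print("wrist diff max/mean",d.max(),d.mean(),"around tin",d[180:215,175:235].max())
c=np.cos(np.radians(25.5));q=np.sin(np.radians(25.5));R0=np.array([.568,-.012])-.05*np.array([c,q])
p=ray(t,(250+232*180/709,200+(462-320)/2.8),.146)[:2]-R0;print("uphill lid edge in disp. x,y mm",1e3*np.array([c*p[0]+q*p[1],-q*p[0]+c*p[1]]))
cv2.imwrite("pics/w4.png",np.hstack([cv2.resize(t["img"][230:275,270:340],(560,360),interpolation=cv2.INTER_CUBIC),cv2.resize(w[325:380,300:380],(240,165)) if 0 else np.vstack([cv2.resize(w[330:375,310:370],(240,180),interpolation=cv2.INTER_CUBIC)]*2)])[:,:,::-1])
E
```

```text
4.9833 [ 0.54716409 -0.02189612  0.11688056] [0.4360867  1.80678116 5.62187457]
wrist diff max/mean 21 3.1967274305555557 around tin 12
uphill lid edge in disp. x,y mm [ 2.42303165 48.48448357]
```

View pics/w4.png

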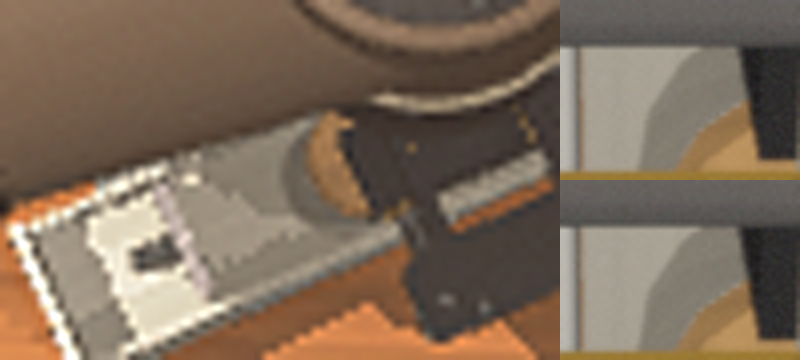

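The lid faces up, so the tin is standing against the finger. Its uphill edge is at y = 48 mm, against 48–50 mm expected. The wrist view is unchanged apart from noise, so the tin is at rest. Handing in.

```bash
python3 -c "
from plant import order
print(order.close_job())"
```

```text
the job is handed in; nothing more can be done
None
```

I pressed the spring key with one fingertip while the other stood in the chute beside it. The tin popped out of its bay and was stopped by the chute finger. I handed the job in at about 5 s of robot time, with the arm still holding.

- **Key:** the fingertip is 13 mm below the key's raised height, worked out from the arm pose, with a steady push of about 5.5 N. That fits the spring and is well past the 8 mm that counts as held down.
- **Tin:** in the top view it stands upright, lid up. Its uphill lid edge is at y ≈ 48 mm in the dispenser's frame, where a tin resting against the finger should be (48–50 mm).
- **At rest:** two wrist pictures about 0.8 s apart differ only by noise.
- **Bystanders:** the arm kept away from the jars, bowl and grater, and the grater looked undisturbed in the last top view. I did not look at the jars and bowl again at the end.

No check failed. The one gap is that the gripper partly hides the tin, so its contact with the finger is inferred from its position and stillness.

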